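Lock the cover on a centrifuge rotor

ROBOT

A 6-joint arm with a two-finger parallel gripper is mounted at the origin on the work surface. World frame = base frame: x ahead of the robot, y to its left, z up, the work surface at z = 0. Lengths are in m, angles in degrees, forces in N, time in s.
With the tool pointing down it reaches from about 0.425 to 0.95 m from the base axis. Payload 3.5 kg.
Tool frame: the origin (TCP) lies on the front face of the gripper's body, between the roots of the fingers; the fingertips stand 73 mm ahead of it and the grasp point (between the pads) lies 54 mm ahead of it; z points along the fingers, y is the line along which they close (so a half turn about z gives the same grasp; the last joint's range is limited). The gripper opens to 85 mm and grips with 20 to 120 N. Pads are 22 mm wide; open, the fingers measure 114 mm over their backs; the gripper's body (76 mm by 85 mm) begins 54 mm behind the grasp point. The pads swing forward as they close: fully open they stand 13 mm farther back than shut.
Start: joints at [-81.876, 16.404, 90.338, -0, 73.258, -8.594], TCP at [0.194, -0.646, 0.304] pointing down, gripper open.
Joint ranges: [-158.93, 158.93], [-51.34, 127.21], [12.03, 142.37], [-87.48, 267.48], [13.55, 161.25], [-162.69, 162.69]. Speed limits (degrees/s): [159.86, 159.86, 180, 180, 180, 180].

INTERFACE

Orientations are given as [roll, pitch, yaw] about the fixed x, y, z axes, in that order (R = Rz(yaw) Ry(pitch) Rx(roll)).
In Python, from plant import * gives the robot as it stands.
- The arm moves only by the tool apply_moves, never from a script. Its argument "series" is a list that holds one entry, the list of rows, each a list of 7 numbers: the shift along the world's x, y, z in mm, then the turn, a rotation vector about the world's x, y, z in rad, then the closure, from 0 (fully open) to 1 (shut). A call has 1 to 10 rows; each row is the pose to reach, as a shift and turn from the pose commanded when the call began; what a row does not reach only later rows make up. A row lasts 1/8 s, in which the tool goes at most 62.5 mm and 10.7 degrees, less where a joint would pass 70% of its speed; a pose out of reach is approached as far as the arm can. A call with a gripper value outside its range is refused whole. The fingers move at their own pace and stop on an object; "squeeze" is the grip in N (left out, the last holds). Time passes only in rows, so rows that repeat a pose let the fingers close. It gives the time, the measured TCP pose, the force, the opening and the grip force at its end, in the units of the state.
- get_state(): the state, without advancing time (a new reading comes with each control period).
- camera(name): name is "side" or "top" or "wrist"; returns a dict with "pixels" (384x512x3 uint8, blue, green, red), "intrinsics" (3x3 intrinsics, pixels), "R" (3x3) and "t" (3): a world point X has camera coordinates R X + t. Camera axes: x right, y down, z forward; pixel columns grow to the right and rows downward; lengths in m; the calibration is good to about 2 mm. A picture is of the moment at which its call begins. There is no depth.
- close_job(): hands the job in; it is judged then, once.
The state is a dict: "t": time; "joint_positions": joint angles; "joint_vel": joint speeds; "joint_torque": joint torques, N m; "tcp_pos": TCP position; "tcp_rot": TCP orientation; "force": force on the tool from outside, world axes, zero at the start; "ft_torque": the same for the moment, N m; "grip_width": opening from 0.0 (shut) to 1.0 (fully open); "finger_force": force on a finger pad.
Only numpy, scipy, OpenCV 4.12 (cv2) and the standard library are available. Lean on these libraries where they do the work, as an engineer would, in place of code of your own. Each camera call takes 0.05 s, during which the arm holds its last target. There are 200 camera calls.

TASK

Take the blue cover from its grey stand, lower its cross-bar through the slot in the middle of the centrifuge rotor, and turn it about a quarter turn under light pressure until it drops into its locked detent, then let go so that it sits level and fully down. Feel for the detent and never force the cover against the rotor, and leave the other things on the bench where they are.

Things in the scene. Friction and masses are not known exactly. Their poses are not given: they have to be found in the camera images.
- cover: Loose rotor cover, about 0.16 kg (varies). Blue disc 120 mm across, 4 mm thick; origin at the centre of the disc's underside, z up. It starts lying on top of the stand, its x within 0.7 rad of world x. It looks and works the same after half a turn. Locked, its origin is 68.5 mm above the bench; with the bar on the hub's floor 73.5 mm; with the bar lying on the brass plate 94 mm.
- cover_grip (a point): Middle of the cover's black grip bar, 20 mm above the cover's origin. The bar is 48 mm long along the cover's x, 14 mm wide along y, from 4 to 36 mm above the origin, with a white line along its top; pinch it across its width.
- cover_bar (a point): Centre of the bottom face of the steel cross-bar under the cover, 27.5 mm below the cover's origin. The bar is 42 mm long along the cover's x, 9 mm wide along y, 8 mm high, on a round stem 8 mm across.
- rotor: Aluminium centrifuge rotor full of tubes on a black rubber block 130 mm square, fixed to the bench; origin on the bench at its centre, z up, x along the slot. Rim 120 mm across, 66 mm above the bench. In the middle a steel hub 66 mm across with a slotted brass plate. More than 30 N between cover and rotor is too much.
- rotor_slot (a point): Centre of the slot's mouth, on top of the brass plate, 66.5 mm above the bench. The slot runs along the rotor's x, 13.5 mm wide and 48 mm long, with red marks at both ends. It goes through the 6.5 mm thick plate into a round cavity 48 mm across, where the cross-bar, resting on the floor, has 6 mm of spare height and turns freely.
- rotor_floor (a point): Centre of the cavity at the height of its rigid floor, 46 mm above the bench. Through it runs the detent, a straight groove 12.5 mm wide, 5 mm deep. Its direction is not measured and must be felt: between 46 and 100 degrees clockwise (from above) of the slot. The bar drops in only within about 5 degrees of it, and then turns no further.
- stand: Grey plastic ring on the bench on which the cover lies, 104 mm outside, 90 mm inside, 45 mm high, fixed; origin on the bench at its centre.
- tipbox_a: Bystander: pipette-tip box, yellow inside, 85 x 120 x 60 mm; origin at the centre of its underside, as for all bystanders.
- tipbox_b: Bystander: pipette-tip box, blue inside, 85 x 120 x 60 mm.
- reagent: Bystander: amber bottle, 64 mm across, 130 mm high.
- beaker: Bystander: glass beaker, 70 mm across, 85 mm high.
- petri: Bystander: closed clear Petri dish, 92 mm across, 17 mm high.
- jar: Bystander: white jar, 60 mm across, 70 mm high.
- marker: Bystander: red marker pen lying flat, 130 x 14 x 14 mm.

How it is judged (in metres and radians):
On the way, in this order (a step that is already met when the one before it is completed fails the run):
1. the cover is lifted clear of its stand (z of cover in the frame of stand above 0.085 m and contact force between cover and stand below 0.1 N), for 0.1 s.
2. the cross-bar is through the slot and inside the hub, centred within 5 mm, bar still within 20 degrees of the slot (horizontal distance between cover and rotor below 0.005 m and z of cover in the frame of rotor below 0.08 m and angle between the x axis of cover and the x axis of rotor, either way round below 0.35 rad), for 0.05 s.
3. the bar is turned and has dropped into the detent (angle between the x axis of cover and the x axis of rotor, either way round above 0.6 rad and z of cover in the frame of rotor below 0.0705 m), for 0.1 s.
At the end, for the whole second after the job is handed in: The cover is released, at rest and level within 3 degrees, centred on the rotor within 4 mm, turned at least 35 degrees from the slot, and dropped into the detent: its origin less than 70.2 mm above the rotor's origin (68.5 when fully home) (horizontal distance between cover and rotor below 0.004 m and z of cover in the frame of rotor below 0.0702 m and angle between the x axis of cover and the x axis of rotor, either way round above 0.6 rad and angle between cover's own z axis and vertical below 0.05 rad and linear speed of cover below 0.01 m/s and contact force between cover and the fingers below 0.1 N); the robot touches nothing.
It fails at once if the cover is forced: more than 30 N between cover and rotor (contact force between cover and rotor above 30 N).
It fails at once if a bystander is moved by more than 25 mm (distance of any of tipbox_a, tipbox_b, reagent, beaker, petri, jar, marker from where it was at the start of the episode above 0.025 m).
It also fails if it takes over 67 s, if anything falls off the work surface, if the arm or the gripper's body presses on something with over 40 N, if the wrist force passes 120 N, or if a joint passes its speed limit or range.

## Working session

There is one attempt and no reset: what is moved stays moved. The work goes in short steps, Python scripts to look and compute and a tool call to move; the robot and the scene stay as the last step left them, time stands still between calls to the robot, and variables do not carry over. Pictures are saved under pics/ and viewed, at most 10 in all, crops included, and the job is handed in when it is done.

Besides the shell and the picture viewer there is one more tool, called after "Emit:" in YAML: its name, and indented under it one key for each argument. apply_moves: Moves the arm, as the interface text tells. Its arguments: {"type":"object","properties":{"series":{"type":"array"},"squeeze":{"type":"number"}},"required":["series"]}

```bash
mkdir -p pics; ls; python3 - <<'E'
from plant import *
import cv2, numpy as np
for n in ("top","side"):
    c=camera(n); cv2.imwrite(f"pics/{n}0.png",c["pixels"]); print(n,c["intrinsics"],c["R"],c["t"])
print(get_state())
E
```

```text
pics
top [[356.623872     0.         259.31093281]
 [  0.         356.623872   186.10857815]
 [  0.           0.           1.        ]] [[ 0.02257699 -0.9995608  -0.01919577]
 [-0.99778384 -0.02132644 -0.06302857]
 [ 0.06259151  0.02057623 -0.9978271 ]] [0.00554176 0.55640654 1.08905452]
side [[470.23853762   0.         247.29659635]
 [  0.         470.23853762 189.32430082]
 [  0.           0.           1.        ]] [[-0.93611378 -0.35169142 -0.00203177]
 [-0.18221387  0.48993236 -0.85250478]
 [ 0.30081405 -0.79767125 -0.52271549]] [0.53284832 0.16137414 1.13824183]
{'t': 0.1, 'joint_positions': array([-8.18761923e+01,  1.64505499e+01,  9.04159774e+01,  1.65841216e-03,
        7.32595193e+01, -8.59598281e+00]), 'joint_vel': array([ 1.22431246e-04, -8.86351814e-02, -1.62204760e-01, -3.96831248e-02,
        6.00795615e-02,  5.40855914e-02]), 'joint_torque': array([ 5.44045379e-04, -4.07299554e+01, -2.93697506e+01, -1.34118841e-04,
        3.45938519e-03,  1.45521722e-05]), 'tcp_pos': array([ 0.19414208, -0.64600734,  0.30264519]), 'tcp_rot': array([-1.79875607e+02, -2.04089116e-02,  1.67192889e+01]), 'force': array([ 0.35259555, -0.01182094, -0.23293797]), 'ft_torque': array([-0.02322558,  0.01712239,  0.03859196]), 'finger_force': 0.0, 'grip_width': 1.002176444351211}
```

View pics/top0.png

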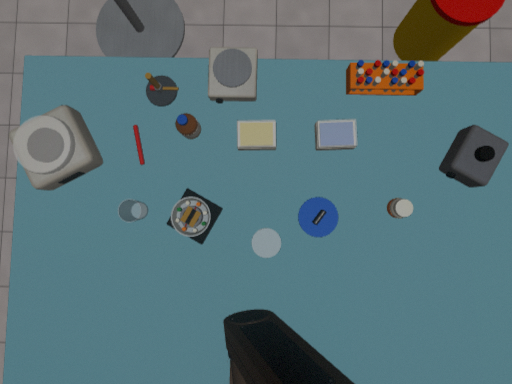

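The top view shows the blue cover at about (318,217) and the rotor at about (191,217). The petri dish is between them at (266,243). Next I'll localise both and zoom in.

```bash
cat > h.py <<'E'
from plant import *
import cv2, numpy as np
def ray(c,u,v,z):
    d=c["R"].T@np.linalg.inv(c["intrinsics"])@np.array([u,v,1.]); o=-c["R"].T@c["t"]
    return o+d*(z-o[2])/d[2]
def proj(c,X):
    p=c["intrinsics"]@(c["R"]@np.asarray(X)+c["t"]); return p[:2]/p[2]
def blob(m):
    n,l,s,ce=cv2.connectedComponentsWithStats(m.astype(np.uint8)); i=1+np.argmax(s[1:,4]); return l==i,ce[i],s[i]
E
python3 - <<'E'
from h import *
c=camera("top"); im=c["pixels"]; h=cv2.cvtColor(im,cv2.COLOR_BGR2HSV)
m=(h[...,0]>108)&(h[...,0]<128)&(h[...,1]>180)&(h[...,2]>90)
m,ce,s=blob(m); pts=np.argwhere(m)[:,::-1].astype(np.int32)
(x,y),r=cv2.minEnclosingCircle(pts); print("cover",x,y,r,ray(c,x,y,.049),s)
sub=np.zeros_like(m); cv2_=(h[...,2]<70); sub[180:250,290:350]=cv2_[180:250,290:350]
g,ce,s=blob(sub); gp=np.argwhere(g)[:,::-1].astype(np.float32)
print("grip",ce,ray(c,*ce,.08),cv2.minAreaRect(gp))
print("rotor",ray(c,191,217,.066))
a=cv2.resize(im[182:252,156:226],(400,400),interpolation=cv2.INTER_CUBIC);b=cv2.resize(im[182:252,283:353],(400,400),interpolation=cv2.INTER_CUBIC)
cv2.imwrite("pics/z.png",np.hstack([a,b]))
E
```

```text
cover 317.4797668457031 216.7730712890625 19.338882446289062 [ 0.46607218 -0.15883169  0.049     ] [299 198  38  38 807]
grip [317.45 215.85] [ 0.46934237 -0.15426779  0.08      ] ((317.4597473144531, 215.77182006835938), (2.621542453765869, 15.811176300048828), 34.99202346801758)
rotor [0.45713489 0.21701948 0.066     ]
```

View pics/z.png

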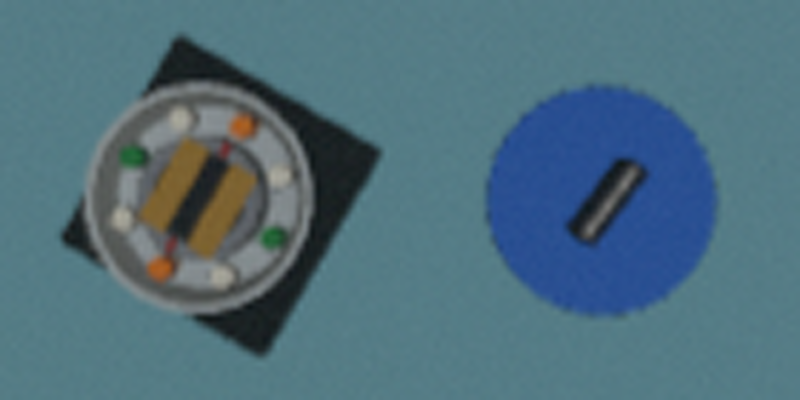

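The zoom shows the slot's red marks at (225,150) and (172,245), so the slot lies at a yaw of about -29°. The grip's white line puts the cover at about -34°. A tool yaw of 146° (the same grasp turned half a turn) leaves joint 6 enough room for a 100° clockwise turn. I'm moving above the cover.

Emit:
apply_moves:
  series:
    - [[60,110,0,0,0,0.18,0],[110,200,0,0,0,0.36,0],[160,290,0,0,0,0.54,0],[210,380,0,0,0,0.72,0],[250,440,0,0,0,0.9,0],[274,490,0,0,0,1.08,0],[274,490,0,0,0,1.26,0],[274,490,0,0,0,1.44,0],[274,490,0,0,0,1.62,0],[274,490,0,0,0,1.8,0]]
  squeeze: 40

```text
t: 1.4
tcp_pos: [0.4693, -0.1526, 0.3037]
tcp_rot: [180.0, -0.0, 120.6]
force: [0.5, -0.2, 0.0]
grip_width: 1.0
finger_force: 0.0
```

Emit:
apply_moves:
  series:
    - [[0,0,0,0,0,0.18,0],[0,0,0,0,0,0.36,0],[0,0,0,0,0,0.457,0],[0,0,0,0,0,0.457,0],[0,0,0,0,0,0.457,0]]

```text
t: 2.02
tcp_pos: [0.4681, -0.1564, 0.3037]
tcp_rot: [-180.0, -0.0, 145.9]
force: [0.1, -0.2, 0.2]
grip_width: 0.998
finger_force: 0.0
```

```bash
python3 - <<'E'
from h import *
c=camera("wrist"); cv2.imwrite("pics/w1.png",c["pixels"]); s=get_state()
print(s["t"],s["tcp_pos"],s["tcp_rot"],s["force"],s["joint_positions"])
im=c["pixels"];h=cv2.cvtColor(im,cv2.COLOR_BGR2HSV)
m=(h[...,0]>108)&(h[...,0]<128)&(h[...,1]>180)&(h[...,2]>90)
m,ce,st=blob(m);p=np.argwhere(m)[:,::-1].astype(np.int32)
hull=cv2.convexHull(p)[:,0]; W=np.array([ray(c,u,v,.049)[:2] for u,v in hull])
print(st,cv2.minEnclosingCircle(W.astype(np.float32)), c["R"], -c["R"].T@c["t"])
E
```

```text
2.075 [ 0.46812065 -0.15643463  0.30381728] [-1.79999204e+02 -1.29715017e-02  1.45967206e+02] [-0.82594868 -0.28506116  0.24891317] [-3.02745423e+01 -6.97894881e+00  1.15298326e+02  5.87314405e-05
  7.16936182e+01 -8.62417663e+01]
[ 194  107  117  114 9368] ((0.4676617681980133, -0.1590355783700943), 0.059030670672655106) [[ 5.59680671e-01  8.28708360e-01 -6.92033951e-06]
 [ 7.88285961e-01 -5.32378219e-01  3.08510413e-01]
 [ 2.55661474e-01 -1.72672770e-01 -9.51220966e-01]] [ 0.40153711 -0.11168105  0.37403629]
```

View pics/w1.png

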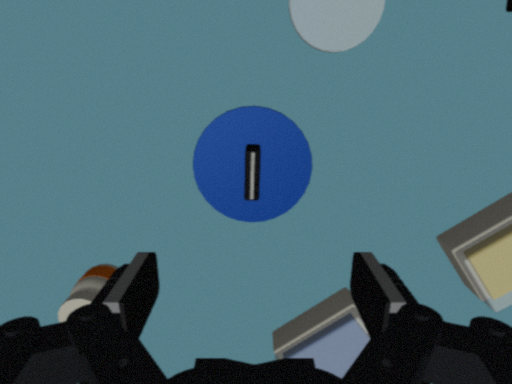

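The wrist view shows the cover disc at about (253,164). Its white line runs from (253,150) to (252,200), nearly parallel to the image columns. I'll measure that line's centre and angle.

```bash
cat >> h.py <<'E'
def line(c,m,z):
    p=np.argwhere(m)[:,::-1]; W=np.array([ray(c,u,v,z)[:2] for u,v in p])
    (cx,cy),wh,a=cv2.minAreaRect((W*1000).astype(np.float32)); e=np.linalg.eigh(np.cov(W.T))[1][:,1]
    return (cx,cy),wh,np.degrees(np.arctan2(e[1],e[0]))
E
python3 - <<'E'
from h import *
c=camera("wrist"); im=c["pixels"];h=cv2.cvtColor(im,cv2.COLOR_BGR2HSV)
roi=np.zeros(im.shape[:2],bool); roi[135:210,235:270]=1
w,ce,st=blob((h[...,1]<70)&(h[...,2]>110)&roi); print("white",ce,st,line(c,w,.081))
E
```

```text
white [252.016 175.32 ] [250 153   5  46 125] ((468.47381591796875, -159.3154754638672), (2.574488401412964, 42.55654525756836), np.float64(144.37810911556295))
```

Emit:
apply_moves:
  series:
    - [[0,-2.7,-60,0,0,-0.025,0],[0,-2.7,-110,0,0,-0.025,0],[0,-2.7,-150,0,0,-0.025,0.2],[0,-2.7,-170,0,0,-0.025,0.3],[0,-2.7,-176,0,0,-0.025,0.5],[0,-2.7,-176,0,0,-0.025,0.7],[0,-2.7,-176,0,0,-0.025,1],[0,-2.7,-176,0,0,-0.025,1],[0,-2.7,-176,0,0,-0.025,1],[0,-2.7,-176,0,0,-0.025,1]]
  squeeze: 50

```text
t: 3.38
tcp_pos: [0.469, -0.1596, 0.1293]
tcp_rot: [180.0, 0.1, 144.6]
force: [-0.3, 0.5, 4.9]
grip_width: 0.151
finger_force: 50.7
```

Emit:
apply_moves:
  series:
    - [[0,0,0,0,0,0,1],[0,0,0,0,0,0,1],[0,0,0,0,0,0,1]]

```text
t: 3.75
tcp_pos: [0.469, -0.1596, 0.1293]
tcp_rot: [180.0, 0.1, 144.6]
force: [-0.0, -0.6, 5.7]
grip_width: 0.153
finger_force: 50.8
```

The grip is good (13 mm opening). I'm lifting and moving beside the rotor so the wrist camera can see the slot past the cover.

Emit:
apply_moves:
  series:
    - [[0,0,5,0,0,0,1],[0,0,25,0,0,0,1],[0,0,60,0,0,0,1],[0,0,110,0,0,0,1],[10,40,160,0,0,0,1],[25,90,190,0,0,0,1],[40,145,200,0,0,0,1],[55,200,200,0,0,0,1],[63,250,200,0,0,0,1],[63,295,200,0,0,0,1]]

```text
t: 5.0
tcp_pos: [0.5307, 0.1377, 0.3267]
tcp_rot: [-179.9, -0.1, 144.6]
force: [-0.5, 0.2, -2.9]
grip_width: 0.15
finger_force: 49.8
```

Emit:
apply_moves:
  series:
    - [[0,20,0,0,0,0,1],[0,32,0,0,0,0,1],[0,32,0,0,0,0,1],[0,32,0,0,0,0,1],[0,32,0,0,0,0,1]]

```text
t: 5.62
tcp_pos: [0.5314, 0.1668, 0.328]
tcp_rot: [-180.0, 0.0, 144.5]
force: [-0.4, -0.7, -1.7]
grip_width: 0.156
finger_force: 49.8
```

```bash
python3 - <<'E'
from h import *
c=camera("wrist"); cv2.imwrite("pics/w2.png",c["pixels"]); s=get_state()
print(s["t"],s["tcp_pos"],s["tcp_rot"],s["force"],s["joint_positions"],proj(c,[.457,.217,.066]))
E
```

```text
5.675 [0.53136619 0.16694225 0.32800995] [-1.79996175e+02  1.13842852e-02  1.44523883e+02] [ 0.27182758 -0.87126751 -2.02474012] [ 7.00764094e+00  4.42336166e-01  1.05659996e+02 -1.09390194e-02
  7.38918555e+01 -4.75132071e+01] [252.01149643  70.39722763]
```

View pics/w2.png

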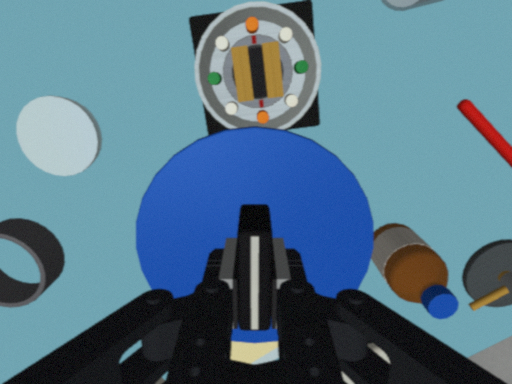

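The whole rotor is visible, with the slot centre near (258,71) and red marks at (254,39) and (262,103). The held cover's white line runs from (254,238) to (254,326). I'll measure the slot and where the cover sits in the grip.

```bash
python3 - <<'E'
from h import *
c=camera("wrist"); im=c["pixels"];h=cv2.cvtColor(im,cv2.COLOR_BGR2HSV); H=im.shape[:2]
roi=np.zeros(H,bool); roi[30:112,225:290]=1
br,ce,st=blob(cv2.morphologyEx(((h[...,0]>8)&(h[...,0]<30)&(h[...,1]>120)&(h[...,2]>80)&roi).astype(np.uint8),cv2.MORPH_CLOSE,np.ones((25,25)))>0)
print("brass",ce,line(c,br,.0665))
m2=np.zeros(H,np.uint8); cv2.fillConvexPoly(m2,cv2.convexHull(np.argwhere(br)[:,::-1].astype(np.int32)),1)
d,ce,st=blob((h[...,2]<60)&(m2>0)); print("slot",ce,st,line(c,d,.0665))
red=((h[...,0]<6)|(h[...,0]>174))&(h[...,1]>120)&(h[...,2]>70)&roi
for lo,hi in((30,55),(90,112)):
    r=red.copy(); r[:lo]=0; r[hi:]=0; r[:,:245]=0; r[:,272:]=0
    if r.any(): b,ce,st=blob(r); print("red",ce,st[4],ray(c,*ce,.0665))
# rim
g,_,st=blob((h[...,0]>80)&(h[...,0]<110)&(h[...,1]<60)&(np.indices(H)[0]<137)&(abs(np.indices(H)[1]-258)<70))
print("rim",cv2.minEnclosingCircle(np.array([ray(c,u,v,.066)[:2]*1000 for v,u in np.argwhere(g)],np.float32)))
tz=get_state()["tcp_pos"][2]
b,_,_=blob((h[...,0]>108)&(h[...,0]<128)&(h[...,1]>180)&(h[...,2]>90))
hull=cv2.convexHull(np.argwhere(b)[:,::-1].astype(np.int32))[:,0]; hull=hull[hull[:,1]<285]
for off in (.080,.084):
  W=np.array([ray(c,u,v,tz-off)[:2]*1000 for u,v in hull])
  A=np.c_[2*W,np.ones(len(W))]; x=np.linalg.lstsq(A,(W**2).sum(1),rcond=None)[0]; print("disc",off,x[:2],np.sqrt(x[2]+x[0]**2+x[1]**2))
roi[:]=0; roi[225:325,240:270]=1
w,ce,st=blob((h[...,1]<90)&(h[...,2]>110)&roi); print("white",st,line(c,w,tz-.048))
E
```

```text
brass [257.01190047  70.59322034] ((460.8337097167969, 220.30984497070312), (44.45000076293945, 72.65635681152344), np.float64(150.7176508055256))
slot [257.08885299  71.59773829] [249  46  17  52 619] ((461.0727233886719, 220.10482788085938), (11.38635540008545, 45.44483184814453), np.float64(151.80321419081022))
red [253.39285714  39.46428571] 28 [0.43613473 0.23360471 0.0665    ]
red [260.85714286 103.04761905] 21 [0.48604671 0.2068266  0.0665    ]
rim ((461.23828125, 219.3884735107422), 48.95537185668945)
disc 0.08 [529.7727733  167.85575977] 58.813405625690535
disc 0.084 [531.47353876 166.64457697] 60.37943062228957
white [251 236   8  89 679] ((529.660888671875, 168.08265686035156), (2.8961899280548096, 41.49215316772461), np.float64(144.1613617369818))
```

Emit:
apply_moves:
  series:
    - [[-25,19,0,0,0,0.05,1],[-50,38,-30,0,0,0.1,1],[-70,53.3,-70,0,0,0.129,1],[-70,53.3,-110,0,0,0.129,1],[-70,53.3,-128,0,0,0.129,1],[-70,53.3,-128,0,0,0.129,1],[-70,53.3,-128,0,0,0.129,1],[-70,53.3,-128,0,0,0.129,1]]

```text
t: 6.72
tcp_pos: [0.4625, 0.2213, 0.2019]
tcp_rot: [179.9, 0.2, 152.0]
force: [-0.2, -0.5, -1.2]
grip_width: 0.15
finger_force: 49.7
```

```bash
python3 - <<'E'
from h import *
def disc(c,z):
    im=c["pixels"];h=cv2.cvtColor(im,cv2.COLOR_BGR2HSV)
    b,_,_=blob((h[...,0]>108)&(h[...,0]<128)&(h[...,1]>150)&(h[...,2]>60))
    cs=max(cv2.findContours(b.astype(np.uint8),0,1)[0],key=cv2.contourArea)[:,0]
    W=np.array([ray(c,u,v,z)[:2]*1000 for u,v in cs]); x=np.linalg.lstsq(np.c_[2*W,np.ones(len(W))],(W**2).sum(1),rcond=None)[0]
    return x[:2],np.sqrt(x[2]+x[0]**2+x[1]**2)
s=get_state(); print(s["tcp_pos"],s["tcp_rot"],s["force"],s["joint_positions"][5])
c=camera("top"); cv2.imwrite("pics/top1.png",c["pixels"]); print("disc hover",disc(c,s["tcp_pos"][2]-.080))
c0=dict(c); im=cv2.imread("pics/top0.png"); c0["pixels"]=im; print("disc0",disc(c0,.049))
h=cv2.cvtColor(im,cv2.COLOR_BGR2HSV); roi=np.zeros(im.shape[:2],bool); roi[200:232,175:206]=1
m=(((h[...,0]>10)&(h[...,0]<30)&(h[...,1]>110)&roi).astype(np.uint8)); m[:204]=0;m[229:]=0
b,ce,st=blob(cv2.morphologyEx(m,cv2.MORPH_CLOSE,np.ones((9,9)))>0); print("brass",ce,st,line(c0,b,.0665))
cs=camera("side"); cv2.imwrite("pics/s1.png",cv2.resize(cs["pixels"][60:300,200:512],(780,600)))
print(proj(cs,[.461,.220,.0665]))
E
```

```text
[0.46245099 0.22126137 0.20186267] [1.79860731e+02 1.51025901e-01 1.51968807e+02] [-0.16152436 -0.50260983 -1.24863707] -47.7524060801274
disc hover (array([462.35428298, 207.46497605]), np.float64(44.06998368546298))
disc0 (array([ 466.8074423 , -159.34395289]), np.float64(55.989415157846196))
brass [190.55555556 215.94444444] [181 204  20  25 324] ((461.0150146484375, 218.82095336914062), (44.020023345947266, 86.821044921875), np.float64(145.33388241291547))
[257.78552566 245.95872885]
```

View pics/s1.png

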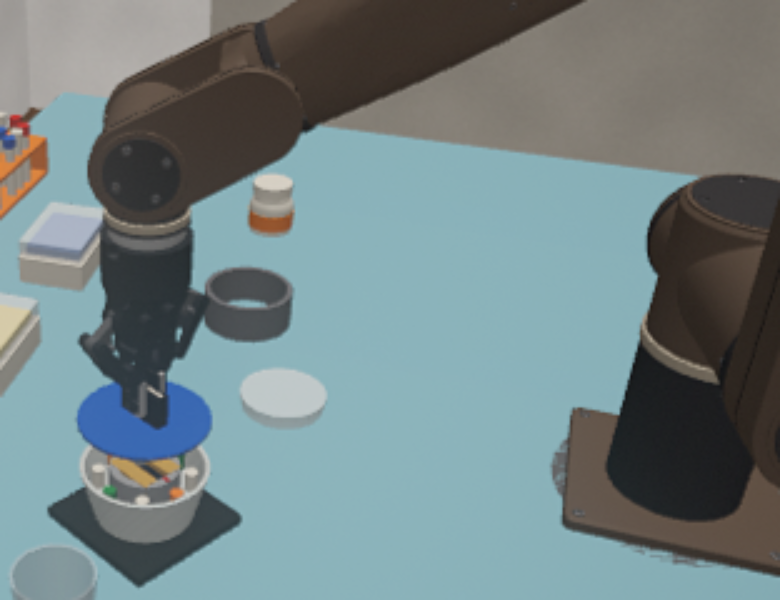

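The side view shows the cover hanging level right over the rotor, with the slot visible beneath it. I'm correcting by about -1.2 mm in x and y, then creeping down.

Emit:
apply_moves:
  series:
    - [[-1.2,-1.2,-8,0,0,0,1],[-1.2,-1.2,-16,0,0,0,1],[-1.2,-1.2,-20,0,0,0,1],[-1.2,-1.2,-22,0,0,0,1],[-1.2,-1.2,-24,0,0,0,1],[-1.2,-1.2,-25,0,0,0,1],[-1.2,-1.2,-26,0,0,0,1],[-1.2,-1.2,-26,0,0,0,1]]

```text
t: 7.82
tcp_pos: [0.46, 0.2199, 0.1739]
tcp_rot: [-180.0, -0.0, 152.0]
force: [-0.5, -0.0, -1.2]
grip_width: 0.153
finger_force: 49.8
```

Emit:
apply_moves:
  series:
    - [[0,0,-2,0,0,0,1],[0,0,-4,0,0,0,1],[0,0,-5,0,0,0,1],[0,0,-6,0,0,0,1],[0,0,-6,0,0,0,1]]

```text
t: 8.45
tcp_pos: [0.46, 0.2199, 0.1678]
tcp_rot: [-180.0, -0.0, 152.0]
force: [0.3, -0.9, -1.9]
grip_width: 0.155
finger_force: 49.8
```

Emit:
apply_moves:
  series:
    - [[0,0,-2,0,0,0,1],[0,0,-4,0,0,0,1],[0,0,-6,0,0,0,1],[0,0,-7,0,0,0,1],[0,0,-8,0,0,0,1],[0,0,-8,0,0,0,1]]

```text
t: 9.2
tcp_pos: [0.46, 0.2199, 0.1599]
tcp_rot: [-180.0, -0.0, 152.0]
force: [-0.4, 0.7, -2.8]
grip_width: 0.155
finger_force: 49.8
```

Emit:
apply_moves:
  series:
    - [[0,0,-1,0,0,0,1],[0,0,-2,0,0,0,1],[0,0,-2,0,0,0,1],[0,0,-2,0,0,0,1]]

```text
t: 9.7
tcp_pos: [0.46, 0.22, 0.1579]
tcp_rot: [-180.0, -0.0, 152.0]
force: [-0.2, -0.7, -2.2]
grip_width: 0.157
finger_force: 49.9
```

Emit:
apply_moves:
  series:
    - [[0,0,-0.7,0,0,0,1],[0,0,-1.4,0,0,0,1],[0,0,-2,0,0,0,1],[0,0,-2,0,0,0,1]]

```text
t: 10.2
tcp_pos: [0.4602, 0.2201, 0.1578]
tcp_rot: [-180.0, -0.0, 152.0]
force: [-5.2, -1.8, 9.6]
grip_width: 0.149
finger_force: 51.5
```

The bar is on the floor at TCP z 0.1578, as expected. I'm easing the pressure and starting the clockwise turn.

Emit:
apply_moves:
  series:
    - [[0,0,1,0,0,0,1],[0,0,1,0,0,-0.08,1],[0,0,1,0,0,-0.16,1],[0,0,1,0,0,-0.24,1],[0,0,1,0,0,-0.32,1],[0,0,1,0,0,-0.4,1],[0,0,1,0,0,-0.48,1],[0,0,1,0,0,-0.56,1],[0,0,1,0,0,-0.64,1],[0,0,1,0,0,-0.64,1]]

```text
t: 11.45
tcp_pos: [0.461, 0.2202, 0.1578]
tcp_rot: [179.8, 0.0, 115.4]
force: [1.0, 0.1, 2.2]
grip_width: 0.15
finger_force: 50.5
```

Emit:
apply_moves:
  series:
    - [[0,0,-0.4,0,0,-0.035,1],[0,0,-0.4,0,0,-0.07,1],[0,0,-0.4,0,0,-0.105,1],[0,0,-0.4,0,0,-0.14,1]]

```text
t: 11.95
tcp_pos: [0.461, 0.2202, 0.1578]
tcp_rot: [179.8, 0.0, 107.3]
force: [-0.9, 0.8, 4.9]
grip_width: 0.154
finger_force: 50.9
```

Emit:
apply_moves:
  series:
    - [[0,0,0,0,0,-0.035,1],[0,0,0,0,0,-0.07,1],[0,0,0,0,0,-0.105,1]]

```text
t: 12.32
tcp_pos: [0.461, 0.2202, 0.1578]
tcp_rot: [179.8, 0.0, 101.3]
force: [-1.2, 0.1, 5.7]
grip_width: 0.152
finger_force: 50.9
```

Emit:
apply_moves:
  series:
    - [[0,0,0,0,0,-0.03,1],[0,0,0,0,0,-0.06,1],[0,0,0,0,0,-0.09,1]]

```text
t: 12.7
tcp_pos: [0.4609, 0.2202, 0.1578]
tcp_rot: [179.9, -0.0, 96.1]
force: [0.6, 0.8, 5.9]
grip_width: 0.154
finger_force: 50.9
```

Emit:
apply_moves:
  series:
    - [[0,0,0,0,0,-0.03,1],[0,0,0,0,0,-0.06,1],[0,0,0,0,0,-0.09,1]]

```text
t: 13.08
tcp_pos: [0.4609, 0.2202, 0.1577]
tcp_rot: [179.9, -0.0, 90.9]
force: [0.2, -0.3, 4.8]
grip_width: 0.15
finger_force: 50.9
```

Emit:
apply_moves:
  series:
    - [[0,0,0,0,0,-0.03,1],[0,0,0,0,0,-0.06,1],[0,0,0,0,0,-0.09,1]]

```text
t: 13.45
tcp_pos: [0.4608, 0.2202, 0.1577]
tcp_rot: [179.9, -0.0, 85.8]
force: [-1.0, 0.2, 5.5]
grip_width: 0.151
finger_force: 51.0
```

Emit:
apply_moves:
  series:
    - [[0,0,0,0,0,-0.03,1],[0,0,0,0,0,-0.06,1],[0,0,0,0,0,-0.09,1]]

```text
t: 13.82
tcp_pos: [0.4604, 0.2201, 0.1576]
tcp_rot: [180.0, -0.0, 80.6]
force: [-0.8, -0.9, 7.3]
grip_width: 0.153
finger_force: 51.1
```

Emit:
apply_moves:
  series:
    - [[0,0,0,0,0,-0.03,1],[0,0,0,0,0,-0.06,1],[0,0,0,0,0,-0.09,1]]

```text
t: 14.2
tcp_pos: [0.4601, 0.2202, 0.1575]
tcp_rot: [-180.0, -0.0, 75.5]
force: [-2.5, -0.3, 7.3]
grip_width: 0.153
finger_force: 51.1
```

Emit:
apply_moves:
  series:
    - [[0,0,0,0,0,-0.03,1],[0,0,0,0,0,-0.06,1],[0,0,0,0,0,-0.09,1]]

```text
t: 14.58
tcp_pos: [0.4602, 0.2201, 0.1572]
tcp_rot: [180.0, -0.0, 70.3]
force: [1.1, -0.0, -1.9]
grip_width: 0.151
finger_force: 49.9
```

The force has gone at about 82°, so the groove should be below. I'm lowering gently.

Emit:
apply_moves:
  series:
    - [[0,0,-0.5,0,0,0,1],[0,0,-1,0,0,0,1],[0,0,-1.5,0,0,0,1],[0,0,-1.5,0,0,0,1]]

```text
t: 15.08
tcp_pos: [0.4601, 0.2198, 0.1547]
tcp_rot: [180.0, 0.0, 70.4]
force: [2.0, -0.3, -2.5]
grip_width: 0.157
finger_force: 49.7
```

Emit:
apply_moves:
  series:
    - [[0,0,-0.6,0,0,0,1],[0,0,-1.2,0,0,0,1],[0,0,-1.8,0,0,0,1],[0,0,-2.1,0,0,0,1],[0,0,-2.1,0,0,0,1],[0,0,-2.1,0,0,0,1]]

```text
t: 15.82
tcp_pos: [0.4601, 0.22, 0.153]
tcp_rot: [180.0, -0.0, 70.3]
force: [3.5, -0.8, -1.0]
grip_width: 0.154
finger_force: 49.9
```

Emit:
apply_moves:
  series:
    - [[0,0,-0.5,0,0,0,1],[0,0,-0.5,0,0,0,1],[0,0,-0.5,0,0,0,1]]

```text
t: 16.2
tcp_pos: [0.4602, 0.2201, 0.1529]
tcp_rot: [180.0, -0.0, 70.4]
force: [3.1, -0.8, 2.5]
grip_width: 0.155
finger_force: 50.4
```

Emit:
apply_moves:
  series:
    - [[0,0,0,0,0,0,0.8],[0,0,0,0,0,0,0.6],[0,0,0,0,0,0,0.4],[0,0,0,0,0,0,0.3],[0,0,0,0,0,0,0.3],[0,0,20,0,0,0,0.3],[0,0,50,0,0,0,0.3],[0,0,90,0,0,0,0.3],[0,0,120,0,0,0,0.3],[0,0,120,0,0,0,0.3]]

```text
t: 17.45
tcp_pos: [0.4613, 0.2203, 0.2756]
tcp_rot: [179.7, -0.2, 70.3]
force: [0.7, 0.2, -0.4]
grip_width: 0.698
finger_force: 0.0
```

```bash
python3 - <<'E'
from h import *
cs=camera("side"); a=cv2.resize(cs["pixels"][200:300,205:315],(440,400))
c=camera("wrist"); cv2.imwrite("pics/f.png",np.hstack([a,cv2.resize(c["pixels"][:,80:430],(360,400))]))
s=get_state(); print(s["t"],s["tcp_pos"],s["force"])
im=c["pixels"];h=cv2.cvtColor(im,cv2.COLOR_BGR2HSV)
b,_,_=blob((h[...,0]>108)&(h[...,0]<128)&(h[...,1]>150)&(h[...,2]>60))
W=np.array([ray(c,u,v,.0725)[:2]*1000 for u,v in cv2.convexHull(np.argwhere(b)[:,::-1].astype(np.int32))[:,0]],np.float32)
print(cv2.minEnclosingCircle(W))
E
```

```text
17.55 [0.45965309 0.2198714  0.27173193] [ 0.10291558 -0.17928336  0.74555967]
((459.1619873046875, 220.69273376464844), 60.0634651184082)
```

View pics/f.png

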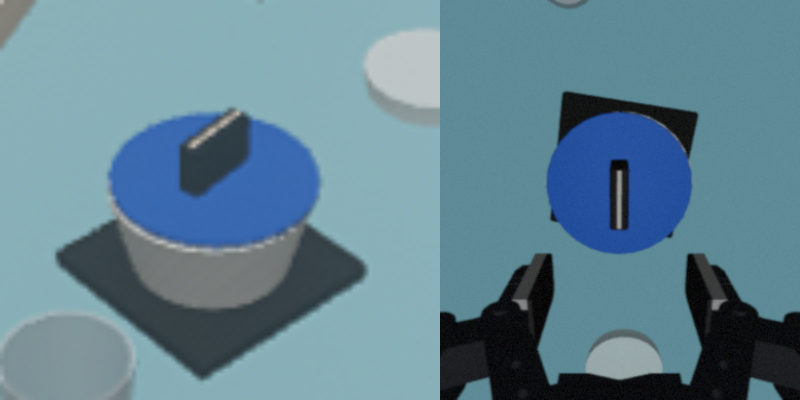

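The side and wrist crops show the cover sitting level and flush on the rotor, released. Its measured centre is about 2 mm from the rotor's, which is within tolerance, and the fingers are clear. Handing in.

```bash
python3 -c "
from plant import *
print(close_job())"
```

```text
the job is handed in; nothing more can be done
None
```

The cover is locked in the rotor's detent, about 82° clockwise of the slot, released and level about 68.6 mm above the bench, and the job is handed in; no verdict was returned.

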